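# Start the rover's bench run

## Task

Start the little rover's bench run with the fingertips: first switch the rover on by pressing down the raised end (white dot) of the orange rocker on its deck until it is fully over, then press the blue pod's key fully down so that it stays down, and then press the green pod's key fully down for a moment and let it come back up. Press in that order, keep off the red pod's key, and do not pick up, tip or push aside the rover, the pods or the spare parts lying about.

Things in the scene. Friction and masses are not known exactly. Their poses are not given: they have to be found in the camera images.
- rover: Loose four-wheeled rover, 0.8 to 1.1 kg, on wheels that do not turn; may face any way. Origin on the table under its centre, z up, x to its tail (black battery holder, top at 68 mm, x = 46 to 90 mm), -x to its blue circuit board (top 62 mm). Deck 200 x 118 mm (x, y), top at 50 mm; tyres to 65 mm high, at y = +-65 to 91 mm. Mid-deck: rocker housing 38 x 74 mm, top at 64 mm.
- rocker_on (a point): 15 mm white dot on the half of the orange rocker to press (the rover's +y half). Rocker: pivots about the rover's x axis 66 mm above the table, 26 mm wide (x), two halves each 32 mm long (y). Off: this half slopes up outwards by 0.32 rad, dot at y = 20 mm, 81 mm above the table. Fully on: it lies level, dot at y = 24 mm, 74 mm up. Site y points from pivot to dot, x like the rover's.
- rocker (a joint): Angle of the rocker in rad: 0 is off (dot end raised; it may start up to 0.05), 0.32 is fully on. It stays where it is left; about 2 to 3 N on the dot moves it.
- blue_pod: Origin at the centre of the underside of the loose wireless blue push-button pod (grey rounded square box 72 x 72 x 28 mm, 0.2 to 0.4 kg, standing on the table), z up. A round blue key of 44 mm diameter rises 10 mm above the middle of the box. This key latches: it stays where it is pushed.
- blue_top (a point): Centre of the top face of the blue key: 38 mm above the table when up, 32 mm when fully down.
- blue_key (a joint): Travel of the blue key in m: 0 is up, 0.006 fully down. No spring; about 3 N moves it and it stays where it is left.
- green_pod: Origin at the centre of the underside of the loose wireless green push-button pod (grey rounded square box 72 x 72 x 28 mm, 0.2 to 0.4 kg, standing on the table), z up. A round green key of 44 mm diameter rises 10 mm above the middle of the box. This key springs back.
- green_top (a point): Centre of the top face of the green key: 38 mm above the table when up, 32 mm when fully down.
- green_key (a joint): Travel of the green key in m: 0 is up, 0.006 fully down. Springs back by itself; starts to move at about 1.5 N, fully down at about 5 N.
- red_pod: Origin at the centre of the underside of the loose wireless red push-button pod (grey rounded square box 72 x 72 x 28 mm, 0.2 to 0.4 kg, standing on the table), z up. A round red key of 44 mm diameter rises 10 mm above the middle of the box. Stop key, to be left alone; it springs back like the green one.
- red_key (a joint): Travel of the red key in m: 0 is up, 0.006 fully down.
- gearmotor: Loose yellow and white toy gear motor lying on the table, 69 x 22 x 19 mm, length along its x; origin under its middle. Leave alone.
- spare_wheel: Loose spare wheel lying flat, black tyre with yellow hub, 65 mm in diameter, 26 mm high; origin under its centre. Leave alone.
- screwdriver: Loose screwdriver with green handle lying on the table, 170 mm long along its x (handle on the -x side), 19 mm thick; origin under the middle. Leave alone.
Mind the look-alikes: they are no part of the job. What is shaped like the green_pod but pink or purple is not meant.

How it is judged:
By the outcome, as a careful person would: the job done as asked, in the order asked, and still so for the second after the job is handed in, with the robot touching nothing.
It also fails if it takes over 51 s, if anything falls off the work surface, if the arm or the gripper's body presses on something with over 40 N, if the wrist force passes 120 N, or if a joint passes its speed limit or range.

## Robot

A 7-joint arm with a two-finger parallel gripper is mounted at the origin on the work surface. World frame = base frame: x ahead of the robot, y to its left, z up, the work surface at z = 0. Lengths are in m, angles in rad, forces in N, time in s.
With the tool pointing down it reaches from about 0.4 to 0.85 m from the base axis. Payload 10.4 kg.
Tool frame: the origin (TCP) lies on the centre line of the jaws, within the pads' length; the fingertips stand 14 mm ahead of it and the grasp point (between the pads) lies 5 mm behind it (manip.tip_reach is the distance from the TCP to the fingertips, in m); z points along the fingers, y is the line along which they close (so a half turn about z gives the same grasp; the last joint's range is limited). The gripper opens to 85 mm and grips with 20 to 120 N. Pads are 22 mm wide; open, the fingers measure 114 mm over their backs; the gripper's body (76 mm by 85 mm) begins 54 mm behind the grasp point. The pads swing forward as they close: fully open they stand 13 mm farther back than shut.
Start: joints at [-1.33, 0.332, -0.065, 1.46, 0.022, 1.35, -0.088], TCP at [0.163, 0.603, 0.208] pointing down, gripper open.
Joint ranges: [-2.6, 2.6], [-0.5, 2.12], [-1.47, 1.34], [0.16, 2.42], [-1.27, 4.41], [0.06, 2.06], [-2.6, 2.6]. Speed limits (rad/s): [2.22, 2.22, 2.79, 2.79, 3.14, 3.14, 3.14].

## Interface

Orientations are given as a unit quaternion [x, y, z, w].
In Python, from workcell import manip gives the robot as it stands.
- The arm moves only by the shell command python3 -m pendant 'ROWS' [FORCE]. ROWS is JSON, a list of rows, each a list of 7 numbers: the shift along the tool's x, y, z in units of 50 mm (1.0 is 50 mm), then the turn, a rotation vector about the tool's x, y, z in units of 8 degrees (1.0 is 8 degrees), then the opening, from -1 (shut) to 1 (fully open), so that 0 is half open. In form: [[dx, dy, dz, ax, ay, az, jaw], ...]. A call has exactly 10 rows; each row is the pose to reach, as a shift and turn from the pose commanded when the call began, along the tool's axes at that moment; what a row does not reach only later rows make up. A row lasts 1/8 s, in which the tool goes at most 62.5 mm and 10.7 degrees, less where a joint would pass 70% of its speed; a pose out of reach is approached as far as the arm can. A call with a gripper value outside its range is refused whole. The fingers move at their own pace and stop on an object; FORCE is the grip in N (left out, the last holds). Time passes only in rows, so rows that repeat a pose let the fingers close, or fill a call up. It gives the time, the measured TCP pose, the force, the opening and the grip force at its end, in the units of the state.
- manip.get_obs(): the state, without advancing time (a new reading comes with each control period).
- manip.camera(name): name is "scene" or "side" or "wrist"; returns (picture, depth): 480x640x3 uint8, red, green, blue; 480x640 float32, m along the optical axis (not along the pixel's ray), 0 where there is no reading.
- manip.get_calibration(name): a dict with "fx", "fy", "cx", "cy" (pixels), "xyz" and "orientation" of the camera in the world. Camera axes: x right, y up, looking along -z (the intrinsics and any distortion apply to the point x, -y, -z); pixel columns grow to the right and rows downward; lengths in m; the calibration is good to about 2 mm. A picture is of the moment at which its call begins: read the wrist's pose just before it. get_calibration takes no time and is no camera call; for the wrist camera it gives the pose at the moment of the call.
- manip.hand_in(): hands the job in; it is judged then, once.
Trained networks look in the newest picture that a camera, given by its name, has taken for a name from the list of things; names that differ only in an ending like _2 or _b are one class to them, and where a whole thing is asked for, a point or a joint stands for the part that bears it (a point fixed in the world has none). Each returns a list of dicts, best first, with "p" (0 to 1); they miss things now and then, are a little off and sometimes report something else, mostly with a low value. They report only what shows in the picture. A call takes as long as a camera call. They do not tell look-alikes from the thing itself.
- manip.find_in(thing, camera): "box" ([left, top, right, bottom] in pixels, round what is visible of it).
- manip.trace(thing, camera): "pixels" (480x640 bool, what is visible of it) and "box" ([left, top, right, bottom] in pixels, round what is visible of it).
- manip.tip_of(thing, camera): "pixel" ([column, row] in pixels: a listed point, or the origin of a listed thing).
The state is a dict: "clock": time; "joint_pos": joint angles; "joint_velocities": joint speeds; "tau": joint torques, N m; "position": TCP position; "ee_rot": TCP orientation; "ft_force": force on the tool from outside, world axes, zero at the start; "torque": the same for the moment, N m; "grip_width": opening from 0.0 (shut) to 1.0 (fully open); "grasp_force": force on a finger pad.
Only numpy, scipy, OpenCV 4.12 (cv2) and the standard library are available. Lean on these libraries where they do the work, as an engineer would, in place of code of your own. Each camera call takes 0.05 s, during which the arm holds its last target. There are 200 camera calls.

## Working session

There is one attempt and no reset: what is moved stays moved. The work goes in short steps, Python scripts to look and compute and a shell command to move; the robot and the scene stay as the last step left them, time stands still between calls to the robot, and variables do not carry over. Pictures are saved under pics/ and viewed, at most 10 in all, crops included, and the job is handed in when it is done.

```bash
mkdir -p pics; cat > h.py <<'E'
import numpy as np, cv2
from scipy.spatial.transform import Rotation as R
from workcell import manip
def world(cam,px,depth,cal):
    u,v=px; d=depth
    p=np.array([(u-cal['cx'])/cal['fx']*d,-(v-cal['cy'])/cal['fy']*d,-d])
    return R.from_quat(cal['orientation']).apply(p)+np.array(cal['xyz'])
def onplane(px,cal,z):
    a=np.array(cal['xyz']); r=world(None,px,1.0,cal)-a
    return a+r*(z-a[2])/r[2]
E
python3 - <<'E'
from h import *
for c in ['scene','side']:
    im,d=manip.camera(c); cal=manip.get_calibration(c)
    cv2.imwrite(f'pics/{c}0.png',im[:,:,::-1]); np.savez(f'pics/{c}0.npz',im=im,d=d)
    print(c,{k:np.round(v,3) for k,v in cal.items() if not isinstance(v,str)})
    for t,z in [('rocker_on',.081),('blue_top',.038),('green_top',.038),('red_pod',.0),('rover',.0)]:
        for r in manip.tip_of(t,c)[:4]:
            u,v=r['pixel']; print(t,round(r['p'],2),np.round(r['pixel']),np.round(onplane((u,v),cal,z),3),np.round(world(c,(u,v),d[int(v),int(u)],cal),3))
E
```

```text
scene {'fx': np.float64(584.159), 'fy': np.float64(584.159), 'cx': np.float64(315.463), 'cy': np.float64(248.967), 'xyz': array([ 0.916, -0.694,  1.093]), 'orientation': array([0.298, 0.073, 0.247, 0.919])}
rocker_on 0.78 [366. 194.] [0.588 0.139 0.081] [0.59  0.134 0.086]
blue_top 0.56 [281. 241.] [ 0.472 -0.049  0.038] [ 0.472 -0.05   0.039]
green_top 0.92 [176. 328.] [ 0.405 -0.342  0.038] [ 0.407 -0.343  0.042]
green_top 0.74 [328. 305.] [ 0.644 -0.14   0.038] [ 0.644 -0.141  0.04 ]
red_pod 0.82 [248. 331.] [ 0.52  -0.259  0.   ] [ 0.533 -0.273  0.036]
red_pod 0.55 [204. 269.] [ 0.349 -0.18   0.   ] [ 0.36  -0.19   0.022]
rover 0.97 [368. 210.] [0.587 0.161 0.   ] [0.603 0.119 0.053]
rover 0.23 [252. 333.] [ 0.53  -0.259  0.   ] [ 0.541 -0.271  0.031]
side {'fx': np.float64(598.786), 'fy': np.float64(598.786), 'cx': np.float64(320.159), 'cy': np.float64(229.254), 'xyz': array([-0.022, -0.633,  0.904]), 'orientation': array([ 0.351, -0.139, -0.345,  0.859])}
rocker_on 0.7 [277. 169.] [0.588 0.146 0.081] [0.594 0.153 0.074]
blue_top 0.58 [305. 264.] [ 0.474 -0.065  0.038] [ 0.474 -0.065  0.038]
green_top 0.71 [451. 270.] [ 0.663 -0.267  0.038] [ 0.66  -0.269  0.042]
green_top 0.69 [389. 379.] [ 0.405 -0.341  0.038] [ 0.407 -0.34   0.035]
green_top 0.64 [397. 239.] [ 0.651 -0.143  0.038] [ 0.65  -0.144  0.04 ]
red_pod 0.67 [394. 325.] [ 0.514 -0.26   0.   ] [ 0.496 -0.272  0.03 ]
rover 0.67 [278. 191.] [0.6   0.164 0.   ] [0.564 0.118 0.051]
rover 0.3 [308. 276.] [ 0.479 -0.067  0.   ] [ 0.464 -0.083  0.027]
```

View pics/scene0.png

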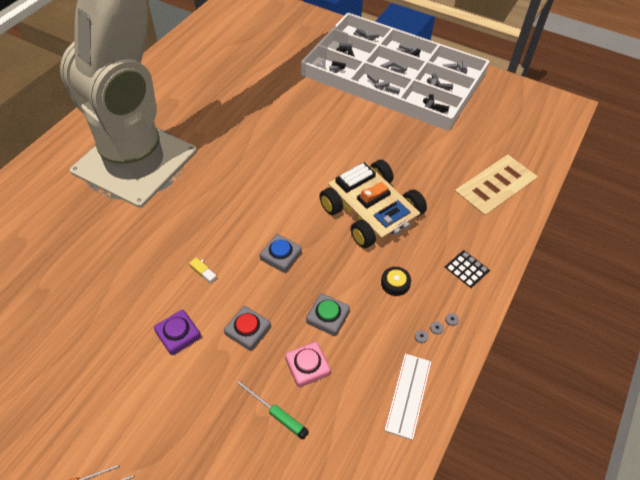

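View pics/side0.png

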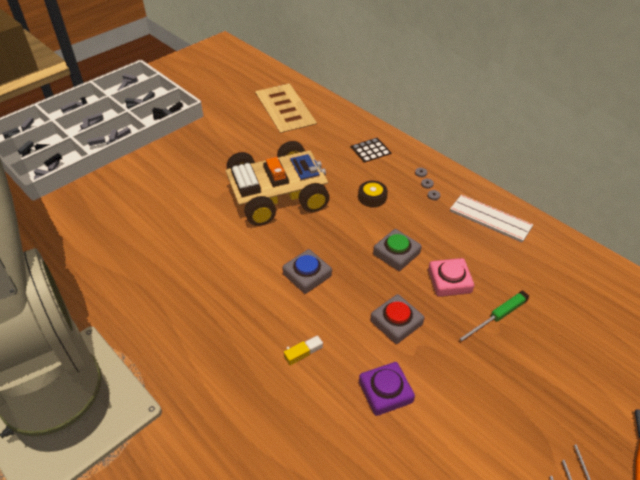

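Scene picture: rover at (372,202), with the battery holder at (355,178), the board at (392,213) and the orange rocker at (374,193). Blue key is at (281,248) and green key at (328,310). The look-alikes to reject are pink (308,361), purple (176,328) and the red stop key (247,324). The side view agrees: blue (306,265), green (398,243), rocker (276,170).

```bash
python3 - <<'E'
from h import *
for c,box in [('scene',dict(rocker=(340,170,400,215),blue=(262,232,300,265),green=(308,292,350,325),bat=(330,160,380,195),board=(372,198,414,230))),
          ('side',dict(rocker=(255,150,295,190),blue=(285,248,328,280),green=(378,228,418,258)))]:
    f=np.load(f'pics/{c}0.npz'); im,d=f['im'],f['d']; cal=manip.get_calibration(c)
    hsv=cv2.cvtColor(im,cv2.COLOR_RGB2HSV)
    rng=dict(rocker=((4,190,180),(14,255,255)),blue=((100,150,60),(125,255,255)),green=((50,120,50),(80,255,255)),bat=((0,0,190),(179,50,255)),board=((100,120,50),(125,255,255)))
    for n,(l,t,r,b) in box.items():
        m=np.zeros(d.shape,bool); m[t:b,l:r]=cv2.inRange(hsv,*map(np.array,rng[n]))[t:b,l:r]>0
        ys,xs=np.nonzero(m&(d>0))
        P=np.array([world(c,(x,y),d[y,x],cal) for x,y in zip(xs,ys)])
        if n in('blue','green'):
            P=P[P[:,2]>np.percentile(P[:,2],90)-.006]
            print(c,n,len(P),'mid',np.round((P.min(0)+P.max(0))/2,3),'ext',np.round(np.ptp(P,axis=0),3),'mean',np.round(P.mean(0),3))
        else:
            print(c,n,len(P),'mean',np.round(P.mean(0),3),'rect',cv2.minAreaRect(P[:,:2].astype(np.float32)*1000))
            if n=='rocker': print(' hi',np.round(P[P[:,2].argsort()[-15:]].mean(0),3))
im=np.load('pics/scene0.npz')['im'];im2=np.load('pics/side0.npz')['im']
cr=lambda i,x,y:cv2.resize(i[y-50:y+50,x-50:x+50],(400,400),interpolation=cv2.INTER_CUBIC)
cv2.imwrite('pics/crop.png',np.hstack([cr(im,372,200),cr(im2,278,185)])[:,:,::-1])
o=manip.get_obs();print(o['position'],o['ee_rot'],R.from_quat(o['ee_rot']).as_matrix().round(3),o['clock'],manip.tip_reach)
E
```

```text
scene rocker 55 mean [0.602 0.16  0.078] rect ((598.658447265625, 159.4519500732422), (56.636112213134766, 19.66973304748535), 66.89163970947266)
 hi [0.597 0.148 0.082]
scene blue 218 mid [ 0.48  -0.065  0.042] ext [0.041 0.041 0.009] mean [ 0.48  -0.065  0.041]
scene green 288 mid [ 0.649 -0.15   0.042] ext [0.043 0.043 0.011] mean [ 0.648 -0.149  0.04 ]
scene bat 370 mean [0.538 0.186 0.075] rect ((559.2122802734375, 178.72593688964844), (70.9170150756836, 89.59497833251953), 68.38423919677734)
scene board 287 mean [0.659 0.134 0.061] rect ((658.2017211914062, 132.47296142578125), (74.34385681152344, 40.67417526245117), 64.15797424316406)
side rocker 214 mean [0.619 0.201 0.054] rect ((634.2191162109375, 216.984130859375), (190.14569091796875, 46.39163589477539), 63.482666015625)
 hi [0.587 0.143 0.08 ]
side blue 272 mid [ 0.478 -0.066  0.038] ext [0.041 0.041 0.008] mean [ 0.478 -0.066  0.038]
side green 269 mid [ 0.648 -0.149  0.039] ext [0.043 0.044 0.01 ] mean [ 0.646 -0.15   0.038]
[0.16294921 0.60339042 0.20773015] [ 1.31530695e-01  9.91312098e-01  3.89463274e-05 -1.09204383e-05] [[-0.965  0.261 -0.   ]
 [ 0.261  0.965  0.   ]
 [ 0.     0.    -1.   ]] 0.6 0.014
```

View pics/crop.png

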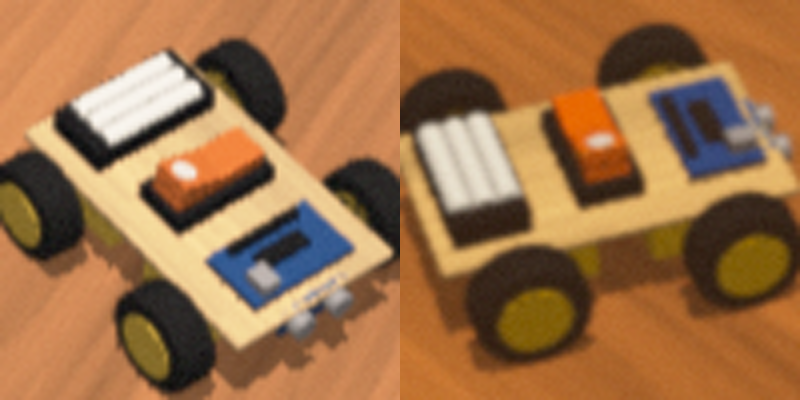

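The crop confirms the white dot on the near, robot-left end of the rocker: scene about (368,192), side about (278,170), world about (0.590, 0.142, 0.081). The rover's x axis is about (-0.92, 0.39), so +y is about (-0.39, -0.92), which matches the dot's side. My press target is (0.588, 0.137). I'll go above it with the jaws shut.

```bash
python3 -m pendant '[[-10.6,-6.8,0,0,0,0,-1],[-10.6,-6.8,0,0,0,0,-1],[-10.6,-6.8,0,0,0,0,-1],[-10.6,-6.8,0,0,0,0,-1],[-10.6,-6.8,0,0,0,0,-1],[-10.6,-6.8,0,0,0,0,-1],[-10.6,-6.8,0,0,0,0,-1],[-10.6,-6.8,0.4,0,0,0,-1],[-10.6,-6.8,0.6,0,0,0,-1],[-10.6,-6.8,0.8,0,0,0,-1]]' 40
python3 -m pendant '[[0,0,0,0,0,0,-1],[0,0,0,0,0,0,-1],[0,0,0,0,0,0,-1],[0,0,0,0,0,0,-1],[0,0,0,0,0,0,-1],[0,0,0,0,0,0,-1],[0,0,0,0,0,0,-1],[0,0,0,0,0,0,-1],[0,0,0,0,0,0,-1],[0,0,0,0,0,0,-1]]'
python3 - <<'E'
from h import *
cal=manip.get_calibration('wrist'); im,d=manip.camera('wrist'); cv2.imwrite('pics/w1.png',im[:,:,::-1])
o=manip.get_obs();Rm=R.from_quat(o['ee_rot']);print(o['position'],Rm.as_matrix().round(3),o['joint_pos'],cal['xyz'])
print('tool units to target',Rm.inv().apply(np.array([.588,.137,.088])-o['position'])/.05)
for r in manip.tip_of('rocker_on','wrist')[:3]:
    u,v=r['pixel'];print(r,onplane((u,v),cal,.081),world(0,(u,v),d[int(v),int(u)],cal))
E
```

```text
clock: 1.85
position: [0.5815, 0.1423, 0.1712]
ee_rot: [0.131, 0.991, 0.001, 0.001]
ft_force: [0.5, 0.2, -0.8]
grip_width: 0.001
grasp_force: 0.0
clock: 3.1
position: [0.5799, 0.1437, 0.1707]
ee_rot: [0.132, 0.991, 0.0, -0.0]
ft_force: [-0.2, -0.4, -0.0]
grip_width: 0.002
grasp_force: 0.0
[0.57987269 0.14370259 0.17068532] [[-0.965  0.261  0.   ]
 [ 0.261  0.965  0.   ]
 [-0.     0.    -1.   ]] [-0.60794416  0.29827484  0.35256936  1.60692211 -0.10703284  1.25539673
  1.0705378 ] [0.50243942 0.16575448 0.33560691]
tool units to target [-0.19185657 -0.08719983  1.65369994]
{'pixel': [317.2, 245.1], 'p': 0.64} [0.58905289 0.14555346 0.081     ] [0.5892375  0.1455104  0.08045734]
```

View pics/w1.png

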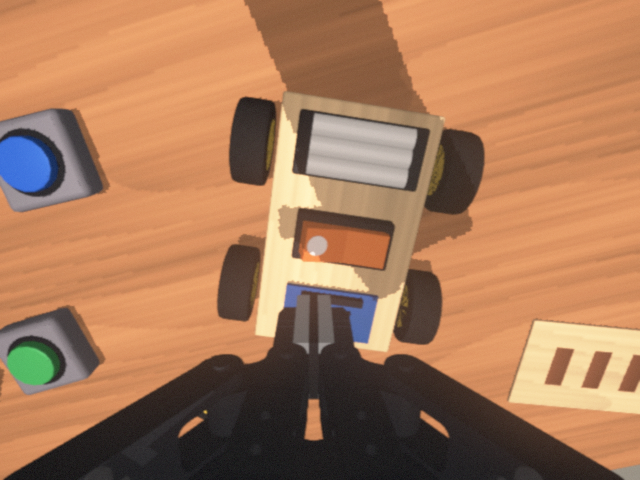

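The wrist view shows the dot at (317,245), which gives (0.589, 0.1455, 0.0805). The height is right. Shifting by tool (-0.15, -0.03) and pressing.

```bash
python3 -m pendant '[[-0.15,-0.03,0.6,0,0,0,-1],[-0.15,-0.03,1.1,0,0,0,-1],[-0.15,-0.03,1.3,0,0,0,-1],[-0.15,-0.03,1.4,0,0,0,-1],[-0.15,-0.03,1.46,0,0,0,-1],[-0.15,-0.03,1.52,0,0,0,-1],[-0.15,-0.03,1.56,0,0,0,-1],[-0.15,-0.03,1.6,0,0,0,-1],[-0.15,-0.03,1.64,0,0,0,-1],[-0.15,-0.03,1.66,0,0,0,-1]]'
```

```text
clock: 4.45
position: [0.5867, 0.1403, 0.0875]
ee_rot: [0.132, 0.991, 0.0, -0.0]
ft_force: [-0.4, 0.1, -0.0]
grip_width: 0.007
grasp_force: 0.0
```

```bash
python3 -m pendant '[[0,0,0.01,0,0,0,-1],[0,0,0.02,0,0,0,-1],[0,0,0.03,0,0,0,-1],[0,0,0.04,0,0,0,-1],[0,0,0.05,0,0,0,-1],[0,0,0.06,0,0,0,-1],[0,0,0.06,0,0,0,-1],[0,0,0.06,0,0,0,-1],[0,0,0.06,0,0,0,-1],[0,0,0.06,0,0,0,-1]]'
python3 - <<'E'
from h import *
cal=manip.get_calibration('side'); im,d=manip.camera('side')
cv2.imwrite('pics/s2.png',cv2.resize(im[110:250,200:360],(800,700))[:600,:,::-1])
E
```

```text
clock: 5.7
position: [0.5867, 0.1403, 0.0847]
ee_rot: [0.132, 0.991, 0.0, -0.0]
ft_force: [0.7, -0.0, 0.3]
grip_width: -0.003
grasp_force: 0.0
```

View pics/s2.png

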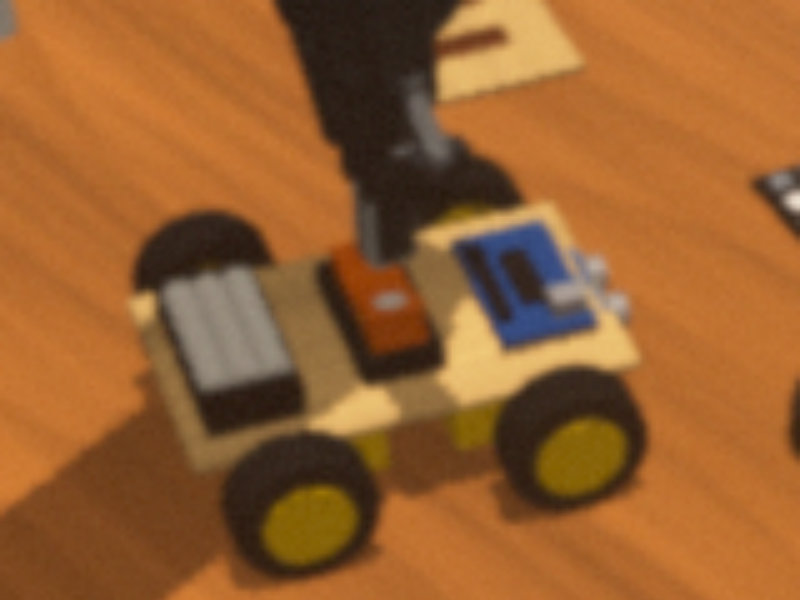

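The side crop shows the dot still at its old place (278,170), with the finger above and behind it at (277,161), and no force. I'll measure where the fingertip really is.

```bash
python3 - <<'E'
from h import *
o=manip.get_obs(); p=o['position']
for c in['side','scene']:
    cal=manip.get_calibration(c); im,d=manip.camera(c); cv2.imwrite(f'pics/{c}3.png',im[:,:,::-1])
    def proj(P):
        q=R.from_quat(cal['orientation']).inv().apply(np.array(P)-cal['xyz']);return np.round([cal['cx']+cal['fx']*q[0]/-q[2],cal['cy']-cal['fy']*q[1]/-q[2]],1)
    tip=p-[0,0,.014]; u,v=proj(tip); print(c,'tip',u,v,'tcp',proj(p),'dot0',proj([.589,.1455,.081]),'dot_on',proj([.5878,.1417,.074]))
    for dv in range(-14,12,2):
        y,x=int(v)+dv,int(u); print(y,x,im[y,x],world(c,(x,y),d[y,x],cal).round(3))
    for r in manip.tip_of('rocker_on',c)[:2]: print(r)
E
```

```text
side tip 278.2 174.3 tcp [277.9 169.3] dot0 [277.2 169. ] dot_on [278.1 172.6]
160 278 [46 33 23] [0.578 0.127 0.122]
162 278 [85 56 38] [0.579 0.128 0.116]
164 278 [148  68  19] [0.607 0.164 0.074]
166 278 [151  67  16] [0.601 0.158 0.075]
168 278 [145  95  69] [0.594 0.148 0.079]
170 278 [144 122 109] [0.588 0.142 0.081]
172 278 [138  71  38] [0.584 0.137 0.081]
174 278 [123  51   1] [0.582 0.136 0.077]
176 278 [129  57  10] [0.58  0.133 0.075]
178 278 [124  58  12] [0.581 0.135 0.067]
180 278 [74 37 20] [0.578 0.132 0.065]
182 278 [42 27 14] [0.576 0.13  0.062]
184 278 [51 33 25] [0.574 0.127 0.059]
{'pixel': [278.0, 168.0], 'p': 0.54}
{'pixel': [277.1, 189.8], 'p': 0.27}
scene tip 365.9 196.2 tcp [366.5 192.1] dot0 [368.2 192.1] dot_on [366.8 195. ]
182 365 [29 26 30] [0.585 0.129 0.128]
184 365 [24 28 29] [0.585 0.129 0.123]
186 365 [103  85  66] [0.564 0.182 0.053]
188 365 [154 115  79] [0.567 0.177 0.052]
190 365 [166 109  82] [0.582 0.142 0.088]
192 365 [165 134 116] [0.585 0.136 0.088]
194 365 [141  80  45] [0.586 0.134 0.084]
196 365 [130  67  32] [0.587 0.134 0.078]
198 365 [129  66  30] [0.588 0.133 0.073]
200 365 [126  65  31] [0.591 0.127 0.073]
202 365 [63 36 26] [0.593 0.123 0.072]
204 365 [25 23 25] [0.594 0.121 0.067]
206 365 [25 24 22] [0.595 0.121 0.06 ]
{'pixel': [367.1, 194.5], 'p': 0.87}
```

```bash
python3 - <<'E'
from h import *
o=manip.get_obs(); p=o['position'];Rm=R.from_quat(o['ee_rot'])
cal=manip.get_calibration('wrist'); im,d=manip.camera('wrist'); cv2.imwrite('pics/w2.png',im[:,:,::-1])
print('pos',p,'cam',cal['xyz'],'q',o['joint_pos'],'w',o['grip_width'])
for v in range(240,330,8):
    w=world(0,(300,v),d[v,300],cal),world(0,(325,v),d[v,325],cal)
    print(v,im[v,300],*[x.round(3) for x in w])
c='side';cal=manip.get_calibration(c);im,d=manip.camera(c)
for x in(270,274,278,282):
  for y in range(150,168,3):print(x,y,world(c,(x,y),d[y,x],cal).round(3),end=' ')
  print()
E
```

```text
pos [0.58669428 0.14032085 0.08467215] cam [0.50927946 0.16237702 0.24962492] q [-0.58452122  0.38906173  0.34015731  1.68293234 -0.14301372  1.09404668
  1.10492739] w 0.002641185116416734
240 [94 71 55] [0.568 0.14  0.062] [0.572 0.152 0.059]
248 [98 74 59] [0.572 0.138 0.062] [0.575 0.151 0.063]
256 [122  80  59] [0.577 0.137 0.062] [0.578 0.15  0.066]
264 [154  93  57] [0.58  0.136 0.063] [0.578 0.15  0.078]
272 [160  94  56] [0.584 0.135 0.065] [0.582 0.149 0.078]
280 [161  94  58] [0.588 0.134 0.067] [0.586 0.148 0.079]
288 [160  94  57] [0.588 0.134 0.075] [0.589 0.147 0.08 ]
296 [136 121 114] [0.575 0.139 0.112] [0.578 0.149 0.112]
304 [140 126 118] [0.575 0.139 0.118] [0.578 0.149 0.119]
312 [136 121 114] [0.575 0.14  0.125] [0.578 0.149 0.125]
320 [136 123 116] [0.575 0.14  0.131] [0.577 0.148 0.131]
328 [132 121 114] [0.575 0.14  0.137] [0.577 0.148 0.136]
270 150 [ 0.685  0.291 -0.003] 270 153 [ 0.678  0.283 -0.003] 270 156 [ 0.669  0.271 -0.001] 270 159 [0.604 0.188 0.075] 270 162 [0.598 0.18  0.075] 270 165 [0.59  0.171 0.076] 
274 150 [0.572 0.129 0.151] 274 153 [0.577 0.137 0.136] 274 156 [0.575 0.135 0.13 ] 274 159 [0.574 0.134 0.123] 274 162 [0.575 0.137 0.113] 274 165 [0.596 0.165 0.076] 
278 150 [0.566 0.109 0.165] 278 153 [0.581 0.129 0.138] 278 156 [0.58  0.129 0.131] 278 159 [0.579 0.128 0.124] 278 162 [0.579 0.129 0.115] 278 165 [0.605 0.162 0.073] 
282 150 [0.576 0.109 0.16 ] 282 153 [0.585 0.121 0.141] 282 156 [0.586 0.123 0.131] 282 159 [0.589 0.127 0.119] 282 162 [0.636 0.186 0.05 ] 282 165 [0.621 0.169 0.06 ]
```

View pics/w2.png

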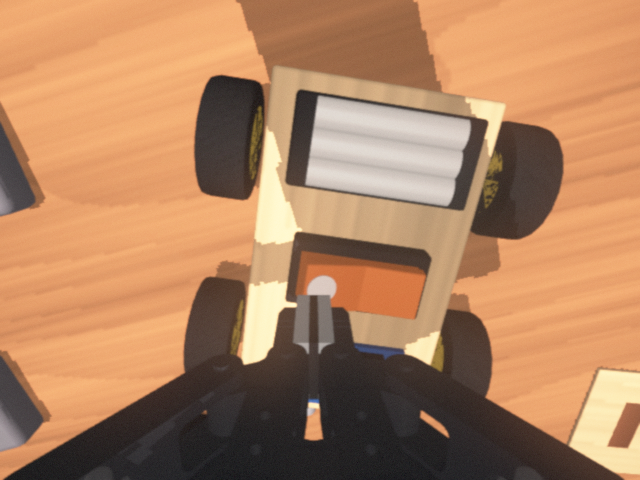

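The wrist view shows the fingertips at (315,296), short of the rocker with the dot at (321,287). All three cameras put the tips at z of about 0.111, so they sit about 26 mm above the reported TCP, not 14 mm ahead of it. The xy position is fine, so I'll go on down and watch the force.

```bash
python3 -m pendant '[[0,0,0.2,0,0,0,-1],[0,0,0.36,0,0,0,-1],[0,0,0.42,0,0,0,-1],[0,0,0.46,0,0,0,-1],[0,0,0.5,0,0,0,-1],[0,0,0.53,0,0,0,-1],[0,0,0.56,0,0,0,-1],[0,0,0.59,0,0,0,-1],[0,0,0.61,0,0,0,-1],[0,0,0.63,0,0,0,-1]]'
python3 -m pendant '[[0,0,0.01,0,0,0,-1],[0,0,0.02,0,0,0,-1],[0,0,0.03,0,0,0,-1],[0,0,0.04,0,0,0,-1],[0,0,0.05,0,0,0,-1],[0,0,0.06,0,0,0,-1],[0,0,0.06,0,0,0,-1],[0,0,0.06,0,0,0,-1],[0,0,0.06,0,0,0,-1],[0,0,0.06,0,0,0,-1]]'
```

```text
clock: 7.3
position: [0.5867, 0.1404, 0.0531]
ee_rot: [0.132, 0.991, 0.0, 0.0]
ft_force: [-0.6, -1.0, 2.0]
grip_width: 0.0
grasp_force: 1.0
clock: 8.55
position: [0.5867, 0.1403, 0.0505]
ee_rot: [0.132, 0.991, 0.0, -0.0]
ft_force: [-1.9, -2.3, 5.0]
grip_width: 0.003
grasp_force: 2.6
```

Contact at about the expected height. Pressing on in small steps until it stops hard.

```bash
python3 -m pendant '[[0,0,0.01,0,0,0,-1],[0,0,0.02,0,0,0,-1],[0,0,0.03,0,0,0,-1],[0,0,0.04,0,0,0,-1],[0,0,0.04,0,0,0,-1],[0,0,0.04,0,0,0,-1],[0,0,0.04,0,0,0,-1],[0,0,0.04,0,0,0,-1],[0,0,0.04,0,0,0,-1],[0,0,0.04,0,0,0,-1]]'
python3 - <<'E'
from h import *
cal=manip.get_calibration('wrist'); im,d=manip.camera('wrist')
for v in range(250,330,6): print(v,*[world(0,(x,v),d[v,x],cal).round(3) for x in(315,370,410)])
E
```

```text
clock: 9.8
position: [0.5869, 0.1403, 0.0501]
ee_rot: [0.132, 0.991, 0.0, 0.0]
ft_force: [-9.0, -3.0, 21.2]
grip_width: 0.005
grasp_force: 10.5
250 [0.568 0.147 0.048] [0.574 0.172 0.05 ] [0.579 0.19  0.049]
256 [0.57  0.147 0.051] [0.578 0.172 0.047] [0.582 0.189 0.049]
262 [0.57  0.147 0.059] [0.581 0.171 0.047] [0.585 0.189 0.049]
268 [0.571 0.147 0.062] [0.58  0.17  0.057] [0.588 0.188 0.05 ]
274 [0.574 0.146 0.063] [0.58  0.169 0.062] [0.588 0.187 0.057]
280 [0.577 0.145 0.063] [0.583 0.168 0.063] [0.588 0.185 0.062]
286 [0.576 0.145 0.07 ] [0.586 0.168 0.062] [0.591 0.185 0.062]
292 [0.577 0.145 0.073] [0.586 0.167 0.068] [0.593 0.184 0.063]
298 [0.577 0.145 0.079] [0.585 0.166 0.074] [0.593 0.183 0.069]
304 [0.577 0.145 0.084] [0.589 0.166 0.073] [0.592 0.181 0.075]
310 [0.577 0.145 0.089] [0.592 0.165 0.072] [0.593 0.18  0.078]
316 [0.577 0.145 0.093] [0.594 0.164 0.073] [0.595 0.18  0.078]
322 [0.577 0.145 0.097] [0.597 0.164 0.072] [0.598 0.179 0.078]
328 [0.576 0.145 0.102] [0.6   0.163 0.072] [0.6   0.179 0.079]
```

Hard stop at 21 N with the tip at about 74 mm and the other half risen to 78 mm, so the rocker is fully on. Lifting, then moving above the blue key, target (0.479, -0.0655).

```bash
python3 -m pendant '[[0,0,-1,0,0,0,-1],[0,0,-1.6,0,0,0,-1],[0.2,-0.9,-1.6,0,0,0,-1],[0.4,-1.8,-1.6,0,0,0,-1],[0.6,-2.7,-1.6,0,0,0,-1],[0.8,-3.6,-1.6,0,0,0,-1],[1,-4.53,-1.6,0,0,0,-1],[1,-4.53,-1.4,0,0,0,-1],[1,-4.53,-1.4,0,0,0,-1],[1,-4.53,-1.4,0,0,0,-1]]'
python3 - <<'E'
from h import *
o=manip.get_obs(); p=o['position'];Rm=R.from_quat(o['ee_rot']);print(p)
for c in['wrist','side','scene']:
    cal=manip.get_calibration(c); im,d=manip.camera(c); cv2.imwrite(f'pics/{c}4.png',im[:,:,::-1])
    hsv=cv2.cvtColor(im,cv2.COLOR_RGB2HSV)
    for t,z,lo,hi in[('blue_top',.038,(100,150,60),(125,255,255)),('green_top',.038,(50,120,50),(80,255,255)),('rocker_on',.074,0,0)]:
        for r in manip.tip_of(t,c)[:3]:
            u,v=map(int,r['pixel']);print(c,t,round(r['p'],2),(u,v),onplane((u,v),cal,z).round(4),world(c,(u,v),d[v,u],cal).round(3),im[v,u])
        if c=='wrist' and lo:
            n,l,s,ce=cv2.connectedComponentsWithStats(cv2.inRange(hsv,np.array(lo),np.array(hi)))
            for i in range(1,n):
                if s[i,4]>400: print('  blob',t,s[i],onplane(ce[i],cal,z).round(4))
    if c=='side':
        for x in range(262,292,6):print([world(c,(x,y),d[y,x],cal).round(3)[2] for y in range(154,182,3)])
E
```

```text
clock: 11.1
position: [0.4799, -0.0641, 0.1182]
ee_rot: [0.131, 0.991, 0.0, -0.0]
ft_force: [-0.4, -0.4, 0.7]
grip_width: 0.0
grasp_force: 0.0
[ 0.47986406 -0.0640955   0.11815753]
wrist blue_top 0.98 (313, 237) [ 0.4795 -0.0627  0.038 ] [ 0.48  -0.063  0.037] [ 67  89 151]
wrist green_top 0.15 (316, 237) [ 0.48   -0.0608  0.038 ] [ 0.481 -0.061  0.036] [ 61  83 147]
side blue_top 0.78 (305, 260) [ 0.4816 -0.0572  0.038 ] [ 0.481 -0.058  0.039] [ 49  56 108]
side green_top 0.89 (385, 375) [ 0.4063 -0.3318  0.038 ] [ 0.407 -0.331  0.036] [137  55 156]
side green_top 0.8 (453, 268) [ 0.6706 -0.267   0.038 ] [ 0.672 -0.266  0.037] [247 140 164]
side green_top 0.69 (397, 238) [ 0.6533 -0.1414  0.038 ] [ 0.655 -0.14   0.036] [ 57 161  51]
side rocker_on 0.69 (278, 173) [0.5868 0.1409 0.074 ] [0.587 0.141 0.073] [238 228 212]
[np.float64(-0.004), np.float64(-0.001), np.float64(0.002), np.float64(0.051), np.float64(0.051), np.float64(0.05), np.float64(0.052), np.float64(0.049), np.float64(0.049), np.float64(0.053)]
[np.float64(-0.0), np.float64(0.085), np.float64(0.081), np.float64(0.077), 
[... 451 characters left out ...]
076), np.float64(0.07), np.float64(0.065)]
[np.float64(0.316), np.float64(0.316), np.float64(0.312), np.float64(0.308), np.float64(0.299), np.float64(0.293), np.float64(0.289), np.float64(0.279), np.float64(0.273), np.float64(0.212)]
scene blue_top 0.73 (280, 242) [ 0.4715 -0.052   0.038 ] [ 0.474 -0.055  0.043] [ 35  67 127]
scene green_top 0.9 (305, 358) [ 0.6632 -0.2673  0.038 ] [ 0.663 -0.268  0.039] [252 167 194]
scene green_top 0.73 (328, 309) [ 0.6485 -0.1482  0.038 ] [ 0.648 -0.148  0.038] [ 77 184  96]
scene green_top 0.63 (174, 324) [ 0.3955 -0.3366  0.038 ] [ 0.397 -0.337  0.04 ] [147  73 175]
scene rocker_on 0.65 (365, 196) [0.5857 0.137  0.074 ] [0.586 0.136 0.076] [247 233 221]
```

The rocker half lies level at 73–74 mm with the dot at (278,173) in the side view. The TCP is over the blue key at (0.480, -0.064). Pressing blue.

```bash
python3 -m pendant '[[0,0,0.8,0,0,0,-1],[0,0,1.5,0,0,0,-1],[0,0,1.9,0,0,0,-1],[0,0,2.02,0,0,0,-1],[0,0,2.06,0,0,0,-1],[0,0,2.1,0,0,0,-1],[0,0,2.12,0,0,0,-1],[0,0,2.14,0,0,0,-1],[0,0,2.16,0,0,0,-1],[0,0,2.18,0,0,0,-1]]'
python3 -m pendant '[[0,0,0.01,0,0,0,-1],[0,0,0.02,0,0,0,-1],[0,0,0.03,0,0,0,-1],[0,0,0.04,0,0,0,-1],[0,0,0.04,0,0,0,-1],[0,0,0.04,0,0,0,-1],[0,0,0.04,0,0,0,-1],[0,0,0.04,0,0,0,-1],[0,0,0.04,0,0,0,-1],[0,0,0.04,0,0,0,-1]]'
```

```text
clock: 12.95
position: [0.48, -0.0653, 0.0094]
ee_rot: [0.131, 0.991, 0.0, 0.001]
ft_force: [2.5, -0.4, 2.5]
grip_width: 0.0
grasp_force: 1.3
clock: 14.2
position: [0.4797, -0.0653, 0.0083]
ee_rot: [0.132, 0.991, 0.0, 0.0]
ft_force: [-4.0, 0.3, 21.4]
grip_width: 0.004
grasp_force: 10.5
```

Hard stop at 21 N, so blue is fully down. Lifting and moving above green at (0.648, -0.1495).

```bash
python3 -m pendant '[[0,0,-0.5,0,0,0,-1],[0,0,-1.3,0,0,0,-1],[0,0,-2,0,0,0,-1],[-0.9,-0.2,-2,0,0,0,-1],[-1.8,-0.4,-2,0,0,0,-1],[-2.7,-0.6,-2,0,0,0,-1],[-3.68,-0.75,-2,0,0,0,-1],[-3.68,-0.75,-2,0,0,0,-1],[-3.68,-0.75,-2,0,0,0,-1],[-3.68,-0.75,-2,0,0,0,-1]]'
python3 - <<'E'
from h import *
o=manip.get_obs(); print(o['position'])
for c in['wrist','side']:
    cal=manip.get_calibration(c); im,d=manip.camera(c); cv2.imwrite(f'pics/{c}5.png',im[:,:,::-1])
    for t,z in[('blue_top',.032),('green_top',.038)]:
        for r in manip.tip_of(t,c)[:3]:
            u,v=map(int,r['pixel']);print(c,t,round(r['p'],2),(u,v),onplane((u,v),cal,z).round(4),world(c,(u,v),d[v,u],cal).round(3),im[v,u],'z med',np.median([world(c,(x,y),d[y,x],cal)[2] for x in range(u-3,u+4) for y in range(v-3,v+4)]).round(4))
E
```

```text
clock: 15.45
position: [0.6464, -0.1488, 0.1074]
ee_rot: [0.131, 0.991, 0.0, -0.0]
ft_force: [-0.1, 0.0, 0.3]
grip_width: 0.0
grasp_force: 0.0
[ 0.64644594 -0.14884546  0.10735121]
wrist green_top 0.82 (313, 245) [ 0.6479 -0.1479  0.038 ] [ 0.649 -0.148  0.036] [ 77 136  82] z med 0.0365
wrist green_top 0.81 (155, 313) [ 0.6675 -0.266   0.038 ] [ 0.668 -0.267  0.036] [254 187 219] z med 0.0364
wrist green_top 0.58 (41, 302) [ 0.6394 -0.3378  0.038 ] [ 0.651 -0.374 -0.002] [140  94  65] z med -0.0016
side blue_top 0.87 (307, 264) [ 0.4809 -0.0635  0.032 ] [ 0.482 -0.063  0.031] [ 50  88 187] z med 0.0322
side green_top 0.93 (388, 380) [ 0.4029 -0.3413  0.038 ] [ 0.403 -0.341  0.038] [144  59 162] z med 0.0381
side green_top 0.75 (396, 239) [ 0.6498 -0.1418  0.038 ] [ 0.65  -0.142  0.038] [46 94 33] z med 0.038
side green_top 0.56 (452, 267) [ 0.6712 -0.2642  0.038 ] [ 0.67  -0.265  0.039] [248 141 168] z med 0.0379
```

Blue measures 32 mm, so it stayed down. The TCP is centred over green; pressing, then releasing.

```bash
python3 -m pendant '[[0,0,0.8,0,0,0,-1],[0,0,1.5,0,0,0,-1],[0,0,1.75,0,0,0,-1],[0,0,1.83,0,0,0,-1],[0,0,1.87,0,0,0,-1],[0,0,1.9,0,0,0,-1],[0,0,1.93,0,0,0,-1],[0,0,1.95,0,0,0,-1],[0,0,1.97,0,0,0,-1],[0,0,1.98,0,0,0,-1]]'
python3 -m pendant '[[0,0,0.01,0,0,0,-1],[0,0,0.02,0,0,0,-1],[0,0,0.03,0,0,0,-1],[0,0,0.03,0,0,0,-1],[0,0,0.03,0,0,0,-1],[0,0,0.03,0,0,0,-1],[0,0,0.03,0,0,0,-1],[0,0,0.03,0,0,0,-1],[0,0,0.03,0,0,0,-1],[0,0,0.03,0,0,0,-1]]'
```

```text
clock: 17.0
position: [0.648, -0.1497, 0.0086]
ee_rot: [0.132, 0.991, -0.0, 0.001]
ft_force: [3.2, -0.5, 5.8]
grip_width: -0.001
grasp_force: 2.4
clock: 18.25
position: [0.6481, -0.1497, 0.0084]
ee_rot: [0.132, 0.991, 0.0, 0.001]
ft_force: [-1.5, 0.3, 15.9]
grip_width: 0.002
grasp_force: 8.1
```

Hard stop at 16 N, well past the 5 N needed. Lifting straight up and checking.

```bash
python3 -m pendant '[[0,0,-0.3,0,0,0,-1],[0,0,-1,0,0,0,-1],[0,0,-2,0,0,0,-1],[0,0,-3,0,0,0,-1],[0,0,-3,0,0,0,-1],[0,0,-3,0,0,0,-1],[0,0,-3,0,0,0,-1],[0,0,-3,0,0,0,-1],[0,0,-3,0,0,0,-1],[0,0,-3,0,0,0,-1]]'
python3 - <<'E'
from h import *
c='side';cal=manip.get_calibration(c); im,d=manip.camera(c); cv2.imwrite('pics/end.png',im[:,:,::-1])
for t,z in[('blue_top',.032),('green_top',.038),('rocker_on',.074)]:
    for r in manip.tip_of(t,c)[:3]:
        u,v=map(int,r['pixel']);print(t,round(r['p'],2),(u,v),onplane((u,v),cal,z).round(4),'z med',np.median([world(c,(x,y),d[y,x],cal)[2] for x in range(u-3,u+4) for y in range(v-3,v+4)]).round(4))
E
```

```text
clock: 19.5
position: [0.6471, -0.1495, 0.1564]
ee_rot: [0.132, 0.991, 0.0, -0.0]
ft_force: [-0.7, -0.5, 0.3]
grip_width: -0.001
grasp_force: 0.0
blue_top 0.76 (305, 264) [ 0.4781 -0.0608  0.032 ] z med 0.0318
green_top 0.86 (395, 239) [ 0.6484 -0.1404  0.038 ] z med 0.0383
green_top 0.66 (389, 375) [ 0.411  -0.3363  0.038 ] z med 0.038
green_top 0.61 (452, 267) [ 0.6712 -0.2642  0.038 ] z med 0.0381
rocker_on 0.61 (278, 173) [0.5868 0.1409 0.074 ] z med 0.0738
```

View pics/end.png

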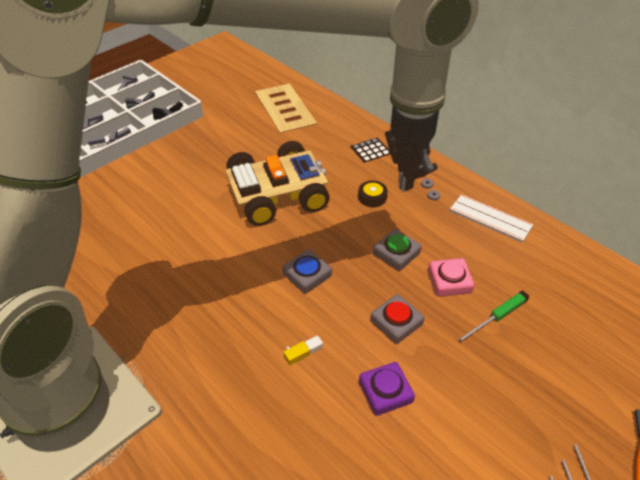

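The final picture shows the rocker level (dot at (278,173), 74 mm), blue down (305,264), green back up (395,241), nothing displaced and the gripper clear.

```bash
python3 -c "
from workcell import manip
print(manip.hand_in())"
```

```text
the job is handed in; nothing more can be done
None
```

The job is handed in at about 20 s on the clock: I pressed the rocker fully on, then blue (stayed down, 32 mm), then green (pressed to its stop and back up, 38 mm), never touching red or moving anything; the fingertips measured about 24 mm behind the reported TCP rather than 14 mm ahead, so I pressed by camera and force.

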